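Index the crucible inspection table by one hole

ROBOT

A 7-joint arm with a two-finger parallel gripper is mounted at the origin on a cart in front of the work surface, level with it; the furniture and walls round the work are solid. World frame = base frame: x ahead of the robot, y to its left, z up, the work surface at z = 0. Lengths are in m, angles in rad, forces in N, time in s.
With the tool pointing down it reaches from about 0.4 to 0.875 m from the base axis. Payload 6.5 kg.
Tool frame: the origin (TCP) lies midway between the tips of the shut fingers; the grasp point (between the pads) lies 19 mm behind it (arm.grasp_offset is the distance from the TCP to the grasp point, in m); y points along the fingers, z is the direction in which the jaws open and shut, and the axes are right-handed (so a half turn about y gives the same grasp; the last joint's range is limited). The gripper opens to 85 mm and grips with 20 to 120 N. Pads are 22 mm wide; open, the fingers measure 114 mm over their backs; the gripper's body (76 mm by 85 mm) begins 54 mm behind the grasp point. The pads swing forward as they close: fully open they stand 13 mm farther back than shut.
Start: joints at [1.184, 0.536, -0.004, 1.538, 0.003, 1.067, -0.071], TCP at [0.205, -0.617, 0.231] pointing down, gripper open.
Joint ranges: [-2.7, 2.7], [-0.37, 2.16], [-1.27, 1.26], [0.24, 2.4], [-1.31, 4.45], [0.19, 1.91], [-2.76, 2.76]. Speed limits (rad/s): [2.39, 2.39, 3.14, 3.14, 3.14, 3.14, 3.14].

INTERFACE

Orientations are given as [roll, pitch, yaw] about the fixed x, y, z axes, in that order (R = Rz(yaw) Ry(pitch) Rx(roll)).
In Python, from rig import arm, camera, camera_info, finish_job, finder gives the robot as it stands.
- The arm moves only by the tool jog_arm, never from a script. Its argument "targets" is one flat list of numbers, 4 for each row, row after row: the shift along the tool's x, y, z in mm, then the turn about the tool's y in units of 6 degrees (1.0 is 6 degrees). In form: [x, y, z, yaw, x, y, z, yaw, ...]. A call has exactly 10 rows; each row shifts and turns the pose as measured when the row begins, along the tool's axes as they then stand; what a row does not reach is not made up. A row lasts 1/12 s, in which the tool goes at most 41.7 mm and 7.16 degrees, less where a joint would pass 70% of its speed; a pose out of reach is approached as far as the arm can. A call with a gripper value outside its range is refused whole. "jaw" is the closure, from 0 (fully open) to 1 (shut), set as the call begins (left out, the last holds). The fingers move at their own pace and stop on an object; the grip force is fixed at half the most. Time passes only in rows, so rows that do not move let the fingers close, or fill a call up. It gives the time, the measured TCP pose, the force and the opening at its end, in the units of the state.
- arm.observe(): the state, without advancing time (a new reading comes with each control period).
- camera(name): name is "scene" or "top"; returns the picture (480x640x3 uint8, red, green, blue); there is no depth.
- camera_info(name): a dict with "K" (3x3 intrinsics, pixels), "view" (4x4, takes a point from world to camera coordinates). Camera axes: x right, y down, z forward; pixel columns grow to the right and rows downward; lengths in m; the calibration is good to about 2 mm. A picture is of the moment at which its call begins. camera_info takes no time and is no camera call.
- finish_job(): hands the job in, once; it reports no verdict.
Trained networks look in the newest picture that a camera, given by its name, has taken for a name from the list of things; names that differ only in an ending like _2 or _b are one class to them, and where a whole thing is asked for, a point or a joint stands for the part that bears it (a point fixed in the world has none). Each returns a list of dicts, best first, with "p" (0 to 1); they miss things now and then, are a little off and sometimes report something else, mostly with a low value. They report only what shows in the picture. A call takes as long as a camera call.
- finder.trace(camera, target): "pixels" (480x640 bool, what is visible of it) and "location" ([column, row] in pixels, amid what is visible of it).
- finder.spot_point(camera, target): "location" ([column, row] in pixels: a listed point, or the origin of a listed thing).
The state is a dict: "time": time; "qpos": joint angles; "joint_vel": joint speeds; "tau": joint torques, N m; "position": TCP position; "orientation": TCP orientation; "contact_force": force on the tool from outside, world axes, zero at the start; "ft_torque": the same for the moment, N m; "grip_width": finger opening in m.
Only numpy, scipy, OpenCV 4.12 (cv2) and the standard library are available. Lean on these libraries where they do the work, as an engineer would, in place of code of your own. Each camera call takes 0.05 s, during which the arm holds its last target. There are 200 camera calls.

TASK

Bring the large crucible under the loupe by indexing the rotary inspection table one hole: with a fingertip press the plunger's cap down until the table is unlocked, carry it round while pressed to the next hole on whichever side brings the large crucible under the loupe, then let go so that the plunger springs fully up and locks the table, and move clear. Nothing is to be gripped or lifted; do not touch the crucibles, which stay standing in their nests, turn no farther than that one hole, and leave the other things on the worktop where they are.

Things in the scene. Friction and masses are not known exactly. Their poses are not given: they have to be found in the camera images.
- index_table (a joint): Turning angle of the rotary table about its vertical axis, rad. 0 at the start, with the plunger locked in its first hole; positive is counter-clockwise seen from above. Six holes, 60 degrees (1.047 rad) apart, so the next holes are at +1.047 and -1.047. It turns with little friction (about 0.05 N m) once unlocked, and stays where it is left; locked, it has about 0.015 rad of play.
- plunger (a joint): Travel of the plunger, m: 0 fully up (locked, when in a hole), 0.012 fully pressed (stop). The spring pushes it up with 3.5 N at 0 and 8 N at 0.012. The table is unlocked from 0.010 on (it needs to be pressed at least that far until it has left the hole). Let go between two holes, it comes up only to about 0.009 and rides under the index ring; it snaps up by itself on being carried to within about 4 mm (0.04 rad) of a hole's centre.
- plunger_cap (a point): Centre of the top face of the plunger's cap: a flat round black push button, 40 mm in diameter, that stands on a round dark boss (50 mm across, top 14 mm below the cap's top) at the rim of the rotary table and is pressed straight down. It lies 105 mm from the table's axis, 78 mm above the worktop when up. It turns with the table, and a fingertip pressed on it carries the table round by friction; the cap cannot be pulled up.
- table_axis (a point): The point where the table's vertical turning axis meets its top face: a round aluminium table, 180 mm in diameter, its top 56 mm above the worktop, on a grey flanged base (284 mm across). Round it, 40 mm above the worktop, lies the fixed steel index ring with six round holes joined by a circular slot. On the table are six nests (steel rings, 40 mm across and 3 mm high) 58 mm from the axis, 60 degrees apart; the one beside the plunger is empty.
- loupe_axis (a point): Middle of the underside of the black loupe (38 mm across) that a fixed stand behind the table holds over one nest position, opposite the plunger's first hole; it is 122 mm above the worktop and 58 mm from the table's axis. The stand's steel post is 152 mm from the axis on the same side and 188 mm high.
- large_crucible_mid (a point): Centre, half-way up, of the large crucible: white porcelain, 48 mm across the rim, 38 mm high, the biggest of the five. It stands in the nest next to the one under the loupe, on the one side or on the other; with up to 3 mm of play in the nest.
- small_crucible: Small white porcelain crucible, 36 mm across, 30 mm high, standing in the other nest next to the loupe; origin at the centre of its underside.
- seen_crucible: Small white porcelain crucible, 36 mm across, 30 mm high, under the loupe at the start (already inspected); origin at the centre of its underside.
- graphite_a: Small dark graphite crucible, 33 mm across, 26 mm high, in a nest; origin at the centre of its underside.
- graphite_b: The other small graphite crucible, 33 mm across, 26 mm high; origin at the centre of its underside.
- tweezers: Steel tweezers lying near the table's base, 120 mm long, 9 mm high; a bystander.
- petri_dish: Clear dish, 94 mm across, 16 mm high, near the table's base; a bystander.
- marker: Black marker pen lying in front of the furnace, 130 mm long, 12 mm high; a bystander.
- vial_a: Capped vial, 28 mm across, 62 mm high; a bystander.
- large_crucible: The same large crucible as a body; origin at the centre of its underside.

How it is judged:
On the way, in this order (a step that is already met when the one before it is completed fails the run):
1. the plunger is pressed in while the table still stands in its first hole (value of joint plunger above 0.009 m and value of joint index_table between -0.15 and 0.15 rad), for 0.03 s.
2. the table is turned out of its first hole towards the next ((value of joint index_table above 0.4 rad or value of joint index_table below -0.4 rad)), for 0.1 s.
At the end, for the whole second after the job is handed in: The table has been indexed by exactly one hole (within 2 degrees of 60 degrees either way) and rests, the plunger is up to within 1.5 mm and so locked in that hole, the large crucible stands upright within 7 mm of the loupe's axis, and the other four crucibles stand upright in their nests (horizontal distance between large_crucible_mid and loupe_axis below 0.007 m and value of joint plunger below 0.0015 m and (value of joint index_table between 1.012 and 1.082 rad or value of joint index_table between -1.082 and -1.012 rad) and velocity of joint index_table between -0.05 and 0.05 rad/s and angle between each of large_crucible_mid, small_crucible, seen_crucible, graphite_a, graphite_b's own z axis and vertical below 0.15 rad and height (world z) of large_crucible_mid between 0.071 and 0.079 m and height (world z) of small_crucible between 0.052 and 0.06 m and height (world z) of seen_crucible between 0.052 and 0.06 m and height (world z) of graphite_a between 0.052 and 0.06 m and height (world z) of graphite_b between 0.052 and 0.06 m); the robot touches nothing.
It fails at once if a crucible was lifted or tipped (height (world z) of large_crucible_mid above 0.085 m or angle between any of large_crucible_mid, small_crucible, seen_crucible, graphite_a, graphite_b's own z axis and vertical above 0.35 rad or height (world z) of any of small_crucible, seen_crucible, graphite_a, graphite_b above 0.066 m).
It fails at once if the robot touched a crucible (contact force between any of the fingers, the arm and large_crucible above 1 N or contact force between any of the fingers, the arm and small_crucible above 1 N or contact force between any of the fingers, the arm and seen_crucible above 1 N or contact force between any of the fingers, the arm and graphite_a above 1 N or contact force between any of the fingers, the arm and graphite_b above 1 N).
It fails at once if the table was turned well past the next hole (value of joint index_table above 1.45 rad or value of joint index_table below -1.45 rad).
It fails at once if a bystander was disturbed (distance of any of tweezers, petri_dish, marker, vial_a from where it was at the start of the episode above 0.02 m).
It also fails if it takes over 35 s, if anything falls off the work surface, if the arm or the gripper's body presses on something with over 40 N, if the wrist force passes 120 N, or if a joint passes its speed limit or range.

## Working session

There is one attempt and no reset: what is moved stays moved. The work goes in short steps, Python scripts to look and compute and a tool call to move; the robot and the scene stay as the last step left them, time stands still between calls to the robot, and variables do not carry over. Pictures are saved under pics/ and viewed, about 8 in all and at most 12, crops included, and the job is handed in when it is done.

Besides the shell and the picture viewer there is one more tool, called after "Request:" as name(argument=value, ...) on one line, values as JSON. jog_arm: Moves the arm, as the interface text tells. Its arguments: {"type":"object","properties":{"targets":{"type":"array"},"jaw":{"type":"number"}},"required":["targets"]}

```bash
mkdir -p pics; cat > h.py <<'E'
import numpy as np, cv2
from rig import arm,camera,camera_info,finish_job,finder
def ray(cam,px,z):
    I=camera_info(cam);K=np.array(I["K"]);V=np.array(I["view"]);R=V[:3,:3];t=V[:3,3]
    d=R.T@np.linalg.solve(K,[px[0],px[1],1.]);c=-R.T@t
    return c+d*(z-c[2])/d[2]
def proj(cam,p):
    I=camera_info(cam);q=np.array(I["view"])[:3]@np.r_[p,1];q=np.array(I["K"])@q;return q[:2]/q[2]
def save(cam,n):
    im=camera(cam);cv2.imwrite(f"pics/{n}.png",im[...,::-1]);return im
E
python3 - <<'E'
from h import *
save("top","t0");save("scene","s0")
np.set_printoptions(precision=4,suppress=True)
for c in("top","scene"):
    I=camera_info(c);V=np.array(I["view"]);print(c,-V[:3,:3].T@V[:3,3])
    for n,z in(("plunger_cap",.078),("table_axis",.056),("loupe_axis",.122),("large_crucible_mid",.075),("small_crucible",.056),("graphite_a",.056)):
        for r in finder.spot_point(c,n)[:2]: print(c,n,round(r["p"],2),np.array(r["location"]),ray(c,r["location"],z))
print(arm.observe())
E
```

```text
top [ 0.3413 -0.1279  1.4035]
top plunger_cap 0.57 [424.7 275. ] [ 0.4064 -0.3595  0.078 ]
top table_axis 0.87 [415.3 235.4] [ 0.5042 -0.3439  0.056 ]
top table_axis 0.44 [233.2 276. ] [0.4122 0.1007 0.056 ]
top loupe_axis 0.71 [420.9 204. ] [ 0.5697 -0.3488  0.122 ]
top loupe_axis 0.67 [398.4 250.1] [ 0.4627 -0.2933  0.122 ]
top large_crucible_mid 0.75 [394.4 222.8] [ 0.5333 -0.2917  0.075 ]
top small_crucible 0.49 [436.1 222. ] [ 0.5363 -0.3956  0.056 ]
top graphite_a 0.5 [438.8 243.3] [ 0.4839 -0.4002  0.056 ]
scene [-0.5263 -0.7706  0.656 ]
scene plunger_cap 0.77 [402.9 286.1] [ 0.4012 -0.3622  0.078 ]
scene table_axis 0.68 [416.5 272. ] [ 0.5133 -0.3455  0.056 ]
scene table_axis 0.26 [399.5 266.4] [ 0.5184 -0.2992  0.056 ]
scene loupe_axis 0.85 [426.9 239.9] [ 0.5584 -0.3481  0.122 ]
scene large_crucible_mid 0.53 [400.8 257.1] [ 0.5305 -0.296   0.075 ]
scene small_crucible 0.53 [439.2 274.4] [ 0.5297 -0.3953  0.056 ]
scene graphite_a 0.72 [392.8 276.3] [ 0.4657 -0.3072  0.056 ]
scene graphite_a 0.47 [436.2 286. ] [ 0.4754 -0.4099  0.056 ]
{'time': 0.7, 'qpos': array([ 1.1838,  0.5364, -0.0044,  1.5379,  0.0026,  1.0673, -0.0712]), 'joint_vel': array([ 0.0002,  0.0006, -0.0011, -0.0012,  0.0018, -0.0007, -0.001 ]), 'tau': array([ -0.0001, -58.3217,   1.0479, -25.9405,   0.0126,   0.0017,
         0.    ]), 'position': array([ 0.2049, -0.6168,  0.2313]), 'orientation': array([-1.5708, -0.0001, -2.8208]), 'contact_force': array([ 0.5415,  0.3158, -0.0192]), 'ft_torque': array([ 0.0327,  0.0055, -0.0444]), 'grip_width': 0.08501765688099085}
```

```bash
python3 - <<'E'
from h import *
a=cv2.imread("pics/t0.png")[130:350,260:560];b=cv2.imread("pics/s0.png")[150:370,260:560]
cv2.imwrite("pics/c0.png",np.vstack([cv2.resize(x,None,fx=1.36*2,fy=1.36*2/1,interpolation=2)[:300*2] for x in (a,)]))
cv2.imwrite("pics/c1.png",cv2.resize(b,None,fx=2.6,fy=2.6,interpolation=2))
E
```

```text
(no output)
```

View pics/c0.png

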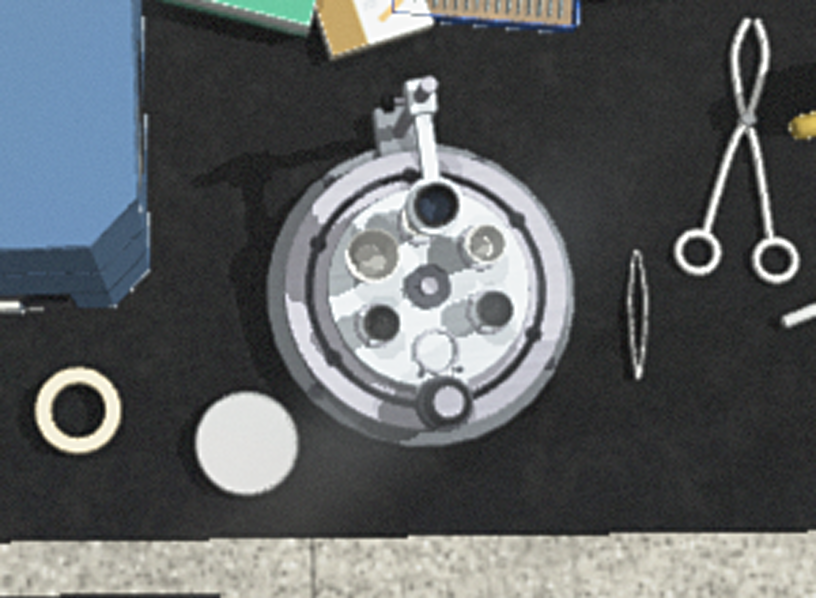

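View pics/s0.png

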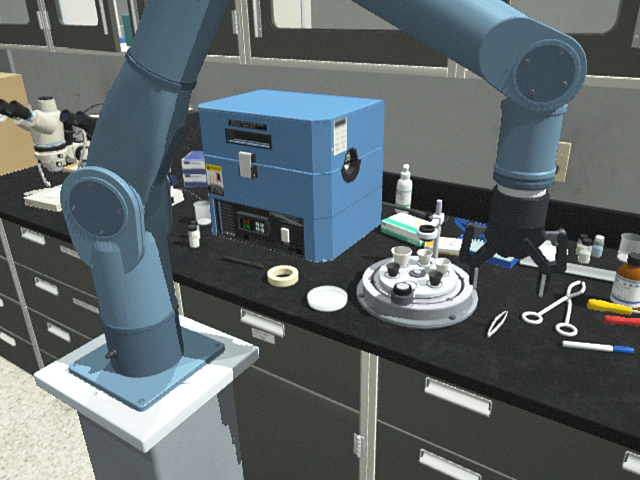

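The large crucible stands to the left of the loupe (crop 372,252), so the table has to turn clockwise (−60°) and the cap (crop 444,402) moves to +y. Next I fit the axis and angle to the detections and overlay the model.

```bash
cat >> h.py <<'E'
def pt(a,r,ang,z): return np.array([a[0]+r*np.cos(ang),a[1]+r*np.sin(ang),z])
def overlay(im,cam,x0,y0,f,a,th,tabth):
    o=cv2.resize(im[y0:y0+600//(2*f)*2, x0:x0+400//f],None,fx=f,fy=f,interpolation=2)[...,::-1].copy()
    def circ(c,r,z,col):
        P=np.array([(proj(cam,pt(c,r,t,z))-[x0,y0]+.5)*f for t in np.linspace(0,6.2832,60)])
        cv2.polylines(o,[P.astype(int)],True,col,1,cv2.LINE_AA)
    circ(a,.09,.056,(0,0,255));circ(a,.142,.0,(0,255,0))
    c=pt(a,.105,th+np.pi+tabth,.078);circ(c,.02,.078,(0,255,255))
    circ(pt(a,.058,th,0),.019,.122,(255,255,0))
    for k in range(6): circ(pt(a,.105,th+np.pi+k*np.pi/3,0),.004,.04,(255,0,255))
    return o
E
python3 - <<'E'
from h import *
from scipy.optimize import least_squares
obs=[]
for c in("top","scene"):
    camera(c)
    for n,r,da,z in(("plunger_cap",.105,np.pi,.078),("table_axis",0,0,.056),("loupe_axis",.058,0,.122),("large_crucible_mid",.058,np.pi/3,.075),("small_crucible",.058,-np.pi/3,.056),("seen_crucible",.058,0,.056)):
        for q in finder.spot_point(c,n)[:1]:
            if q["p"]>.45: obs.append((c,n,q["location"],r,da,z))
f=lambda x:np.concatenate([proj(c,pt(x,r,x[2]+da,z))-l for c,n,l,r,da,z in obs])
s=least_squares(f,[.506,-.346,0],loss="soft_l1");x=s.x
print(x,pt(x,.105,x[2]+np.pi,.078),pt(x,.105,x[2]+np.pi*2/3,.078))
for o,e in zip(obs,f(x).reshape(-1,2)):print(o[0],o[1],e.round(1))
A=overlay(camera("top"),"top",360,170,3,x,x[2],0);B=overlay(camera("scene"),"scene",350,190,3,x,x[2],0)
cv2.imwrite("pics/o0.png",np.hstack([A[:400],B[:400]]))
E
```

```text
[ 0.50692607 -0.3498908   0.08526477] [ 0.40230752 -0.35883276  0.078     ] [ 0.44687284 -0.26375946  0.078     ]
top plunger_cap [ 0.3 -1.7]
top table_axis [ 1.5 -3.8]
top loupe_axis [-0.8  1.2]
top large_crucible_mid [-0.   0.8]
top small_crucible [1.1 0.2]
top seen_crucible [-1.4 -1.3]
scene plunger_cap [-0.8 -0.2]
scene table_axis [-0.9  4. ]
scene loupe_axis [-2.6 -0.8]
scene large_crucible_mid [ 0.2 -0.3]
scene small_crucible [0.4 1. ]
scene seen_crucible [4.1 1.6]
```

View pics/o0.png

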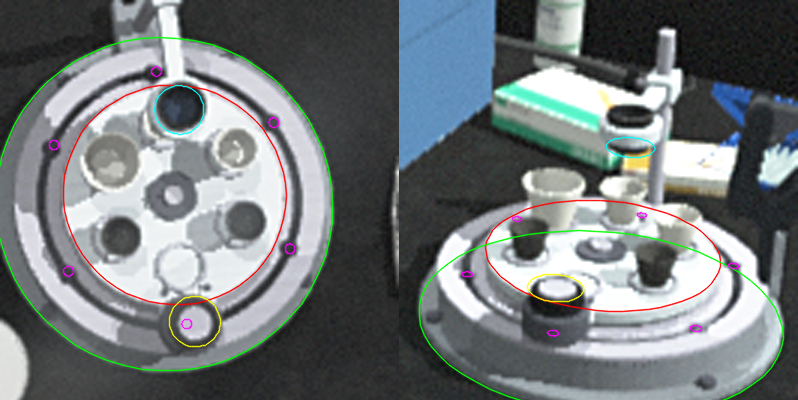

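Overlay: the rim and base circles fit, and the cap (top crop 192,322) agrees to within about 2–3 mm. I'm moving over now with the fingers shut.

Request:
jog_arm(targets=[-26,6,-18,0,-26,6,-18,0,-26,6,-18,0,-26,6,-18,0,-26,6,-18,0,-26,6,-18,0,-26,6,-18,0,-26,6,-18,0,-26,6,-18,0,-20,6,-14,1], jaw=1)

```text
time: 2.33
position: [0.393, -0.3691, 0.1695]
orientation: [-1.561, -0.002, -2.94]
contact_force: [-0.2, 0.1, 0.2]
grip_width: -0.0
```

```bash
cat > w.py <<'E'
from h import *
import sys
from scipy.spatial.transform import Rotation as Ro
s=arm.observe();R=Ro.from_euler("xyz",s["orientation"]);t=np.array([float(v) for v in sys.argv[1:4]])
print("t",s["time"],"pos",s["position"].round(4),"yaw",np.degrees(s["orientation"])[2].round(1),"F",s["contact_force"].round(1),"grip",round(s["grip_width"],4),"q7",s["qpos"][6].round(2))
print("shift mm (tool):",(R.inv().apply(t-s["position"])*1e3).round(1))
E
python3 w.py .402 -.359 .085
```

```text
t 2.3333 pos [ 0.393  -0.3691  0.1695] yaw -168.5 F [-0.2  0.1  0.2] grip -0.0 q7 -0.74
shift mm (tool): [-11.   84.4  -8.9]
```

Request:
jog_arm(targets=[-5,10,-4,0.5,-4,10,-3,0.5,-2,10,-2,0,0,10,0,0,0,10,0,0,0,10,0,0,0,8,0,0,0,4,0,0,0,2,0,0,0,0,0,0])

```text
time: 3.17
position: [0.4065, -0.354, 0.0891]
orientation: [-1.562, 0.001, -3.041]
contact_force: [-0.4, 0.0, 0.1]
grip_width: -0.0001
```

```bash
python3 w.py .402 -.359 .085; python3 - <<'E'
from h import *
A=camera("top")[230:330,370:490];B=camera("scene")[220:320,345:465]
cv2.imwrite("pics/n0.png",cv2.resize(np.hstack([A,B])[...,::-1],None,fx=3.3,fy=3.3,interpolation=2))
E
```

```text
t 3.1667 pos [ 0.4065 -0.354   0.0891] yaw -174.2 F [-0.4  0.   0.1] grip -0.0001 q7 -0.88
shift mm (tool): [5.  4.1 4.5]
```

View pics/n0.png

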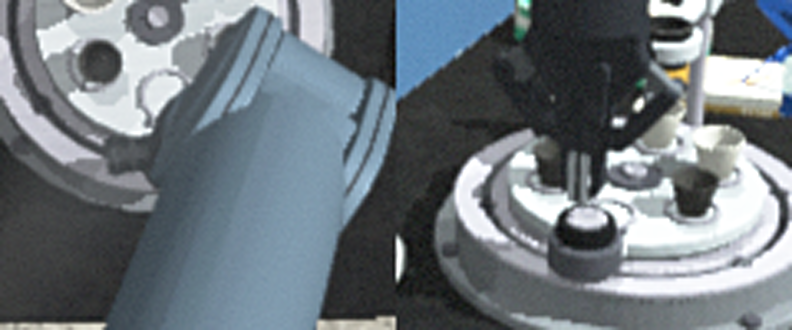

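The scene view shows the tip just above the cap (tip 577,200; cap 587,220), a few mm toward the table. I'll correct that and go down to contact.

Request:
jog_arm(targets=[2.5,0,2.5,0.2,2.5,1,2,0.2,0,2,0,0,0,2,0,0,0,2,0,0,0,2,0,0,0,2,0,0,0,2,0,0,0,2,0,0,0,2,0,0])

```text
time: 4.1
position: [0.4033, -0.3612, 0.0738]
orientation: [-1.559, 0.005, -3.088]
contact_force: [-2.6, 0.4, 5.2]
grip_width: -0.0002
```

```bash
python3 w.py .402 -.359 .066
```

```text
t 4.1 pos [ 0.4033 -0.3612  0.0738] yaw -176.9 F [-2.6  0.4  5.2] grip -0.0002 q7 -0.9
shift mm (tool): [ 1.2  7.8 -2.4]
```

Request:
jog_arm(targets=[0,2,0,0,0,2,0,0,0,2,0,0,0,2,0,0,0,2,0,0,0,2,0,0,0,2,0,0,0,2,0,0,0,2,0,0,0,2,0,0])

```text
time: 4.93
position: [0.4068, -0.3742, 0.066]
orientation: [-1.539, 0.015, -3.092]
contact_force: [-3.9, -0.0, 20.2]
grip_width: -0.0001
```

```bash
python3 w.py .402 -.359 .066
```

```text
t 4.9333 pos [ 0.4068 -0.3742  0.066 ] yaw -177.1 F [-3.9 -0.  20.2] grip -0.0001 q7 -0.9
shift mm (tool): [  4.   -0.6 -15.5]
```

```bash
python3 - <<'E'
from h import *
B=camera("scene")
for n,z in(("plunger_cap",.066),("large_crucible_mid",.075),("small_crucible",.056)):
    for r in finder.spot_point("scene",n)[:1]: print(n,round(r["p"],2),np.array(r["location"]),ray("scene",r["location"],z))
print(proj("scene",arm.observe()["position"]))
cv2.imwrite("pics/n1.png",cv2.resize(B[220:330,345:485][...,::-1],None,fx=5,fy=5,interpolation=2))
E
```

```text
plunger_cap 0.63 [408.9 291.1] [ 0.40744305 -0.37406786  0.066     ]
small_crucible 0.73 [420.7 262.2] [ 0.56482847 -0.33374021  0.056     ]
[408.99828516 291.27093889]
```

View pics/n1.png

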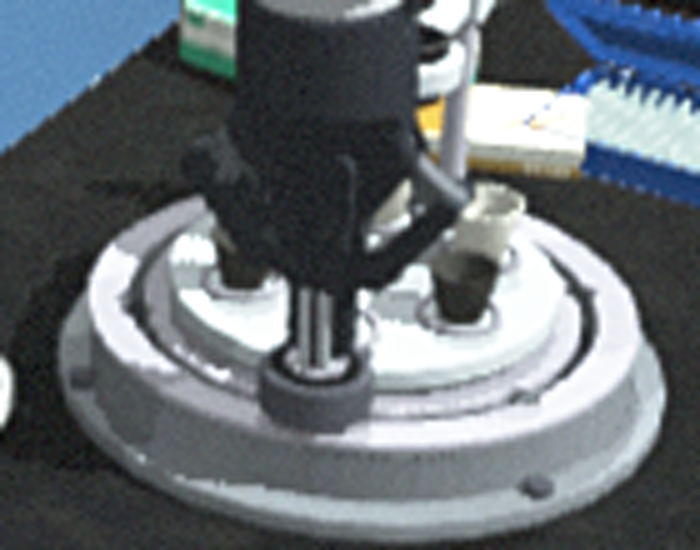

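The cap has been pressed to its stop and the finger sits centrally on it. The table crept about +0.13 rad once it was unlocked, so now I carry it round clockwise.

Request:
jog_arm(targets=[0.7,1,-4,0.3,1,1,-5.4,0.5,1,1,-5.4,0.5,1,1,-5.4,0.5,1,1,-5.4,0.5,1,1,-5.4,0.5,1,1,-5.4,0.5,1,1,-5.4,0.5,1,1,-5.4,0.5,0.5,1,-2.7,0.3])

```text
time: 5.97
position: [0.4048, -0.3402, 0.0662]
orientation: [-1.533, 0.045, 2.675]
contact_force: [-4.9, 0.4, 15.5]
grip_width: -0.0
```

```bash
cat > a.py <<'E'
from h import *
A=np.array([.507,-.350]);p=arm.observe()["position"];d=p[:2]-A
print("tip angle deg",np.degrees(np.arctan2(d[1],d[0]))%360,"r",np.hypot(*d))
for c in("scene","top"):
    camera(c)
    for n,z,o in(("plunger_cap",.066,180),("large_crucible_mid",.075,60),("small_crucible",.056,-60),("seen_crucible",.056,0),("graphite_a",.056,0)):
        for r in finder.spot_point(c,n)[:2]:
            q=ray(c,r["location"],z)[:2]-A;print(c,n,round(r["p"],2),"r",np.hypot(*q).round(3),"table deg",(np.degrees(np.arctan2(q[1],q[0]))-4.9-o+180)%360-180)
E
python3 a.py;python3 w.py .447 -.264 .066
```

```text
tip angle deg 174.5082565992318 r 0.10266179041907922
scene plunger_cap 0.61 r 0.101 table deg -10.20931629849423
scene large_crucible_mid 0.54 r 0.051 table deg -7.529730153265689
scene small_crucible 0.45 r 0.054 table deg -21.550831461180735
scene seen_crucible 0.75 r 0.056 table deg -14.756708016658905
top small_crucible 0.67 r 0.055 table deg -11.88720538115092
top small_crucible 0.6 r 0.072 table deg 48.797533456137046
top graphite_a 0.72 r 0.074 table deg 113.64659405493637
top graphite_a 0.41 r 0.058 table deg -133.16957326444845
t 6.5667 pos [ 0.4048 -0.3405  0.0661] yaw 153.4 F [-6.   1.7 17.3] grip -0.0 q7 -1.36
shift mm (tool): [ -3.5  -3.  -87.2]
```

Request:
jog_arm(targets=[2.5,1,-6,0.4,2.5,1,-6,0.4,2.5,1,-6,0.4,2.5,1,-6,0.4,2.5,1,-6,0.4,2.5,1,-6,0.4,2.5,1,-6,0.4,2.5,1,-6,0.4,2.5,1,-6,0.4,1,1,-3,0.2])

```text
time: 7.4
position: [0.4217, -0.2923, 0.0662]
orientation: [-1.554, 0.072, 2.249]
contact_force: [-5.8, 3.5, 19.1]
grip_width: 0.0002
```

```bash
python3 a.py;python3 w.py .447 -.264 .066
```

```text
tip angle deg 145.89139317913532 r 0.10296780890217026
scene large_crucible_mid 0.73 r 0.052 table deg -33.381300099320384
scene small_crucible 0.73 r 0.062 table deg -44.18981706676868
scene small_crucible 0.26 r 0.003 table deg 159.25311253574944
scene seen_crucible 0.58 r 0.061 table deg -32.74880681705423
scene graphite_a 0.67 r 0.421 table deg 110.18769423459253
scene graphite_a 0.56 r 0.065 table deg -156.5629237117484
top large_crucible_mid 0.7 r 0.061 table deg -36.55717894438612
top small_crucible 0.46 r 0.056 table deg -41.87776587036933
top seen_crucible 0.47 r 0.057 table deg -38.91840273644178
top graphite_a 0.48 r 0.064 table deg -166.7507112865705
t 8.0 pos [ 0.4214 -0.2927  0.0662] yaw 128.9 F [-5.1  3.6 19.9] grip 0.0001 q7 -1.78
shift mm (tool): [  6.2  -0.9 -37.9]
```

Request:
jog_arm(targets=[1.4,1,-6,0.4,1.4,1,-6,0.4,1.4,1,-6,0.4,1.4,1,-6,0.4,1.4,1,-6,0.4,0,0.8,0,0,0,0.5,0,0,0,0.5,0,0,0,0.5,0,0,0,0.5,0,0])

```text
time: 8.83
position: [0.4443, -0.2685, 0.0664]
orientation: [-1.576, 0.07, 2.027]
contact_force: [-2.3, 2.3, 12.2]
grip_width: 0.0002
```

```bash
python3 a.py;python3 w.py .447 -.264 .066;  python3 - <<'E'
from h import *
A=np.array([.507,-.350])
for c,b in(("top",1),("scene",1)):
    pass
a=overlay(camera("top"),"top",360,170,3,A,.0853,-np.pi/3);b=overlay(camera("scene"),"scene",350,190,3,A,.0853,-np.pi/3)
cv2.imwrite("pics/o1.png",np.hstack([a[:400],b[:400]]))
E
```

```text
tip angle deg 127.59499602204161 r 0.102849163358835
scene plunger_cap 0.59 r 0.109 table deg -59.15649364273679
scene large_crucible_mid 0.59 r 0.062 table deg -58.43768055002798
scene small_crucible 0.68 r 0.046 table deg -54.51284975056366
scene seen_crucible 0.73 r 0.057 table deg -45.82380494978807
scene seen_crucible 0.54 r 0.203 table deg 11.885359929836113
scene graphite_a 0.72 r 0.06 table deg 65.57372142855428
scene graphite_a 0.6 r 0.056 table deg -177.1208872185516
top large_crucible_mid 0.38 r 0.064 table deg -55.5348155359481
top small_crucible 0.75 r 0.06 table deg -60.592324875587806
top seen_crucible 0.45 r 0.063 table deg -59.20185080911722
top graphite_a 0.49 r 0.061 table deg 172.11108739847828
top graphite_a 0.43 r 0.063 table deg 65.70347611981322
t 9.4333 pos [ 0.4443 -0.2685  0.0664] yaw 116.2 F [-2.8  2.8 10.6] grip -0.0005 q7 -1.99
shift mm (tool): [ 2.9  0.2 -4.5]
```

View pics/o1.png

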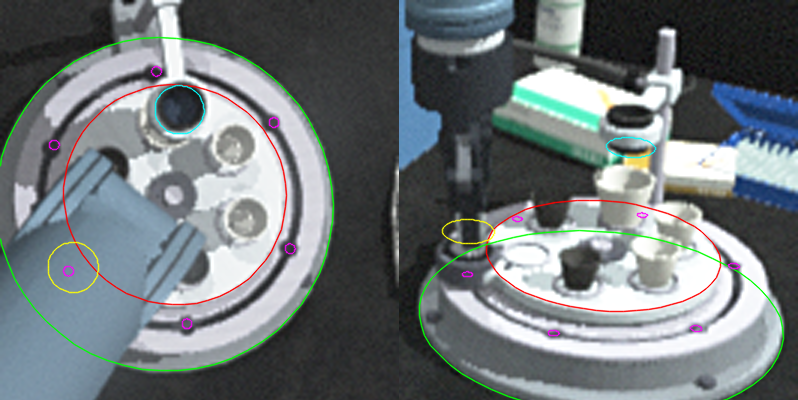

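Table reads roughly −58° to −60° (loupe at 180,108, large crucible just short of it). I'll ease the pressure while nudging forward so the plunger can snap in.

Request:
jog_arm(targets=[0.3,-0.5,-1,0,0.3,-0.8,-1,0,0.3,-0.8,-1,0,0,-0.8,-0.7,0,0,-0.8,-0.5,0,0,-0.8,0,0,0,-0.8,0,0,0,-0.8,0,0,0,-0.5,0,0,0,0,0,0])

```text
time: 10.37
position: [0.4482, -0.2657, 0.0746]
orientation: [-1.578, 0.072, 2.027]
contact_force: [-1.0, 0.5, 4.9]
grip_width: -0.0
```

```bash
python3 a.py;python3 w.py .447 -.264 .066
```

```text
tip angle deg 124.91277271790013 r 0.10275508280384671
scene plunger_cap 0.59 r 0.106 table deg -69.76066437384374
scene plunger_cap 0.4 r 0.254 table deg 55.47286672879068
scene large_crucible_mid 0.89 r 0.05 table deg -62.28876554954317
scene small_crucible 0.78 r 0.059 table deg -61.40641598022681
scene seen_crucible 0.44 r 0.053 table deg -72.87634653453813
scene graphite_a 0.66 r 0.059 table deg -178.67462270346908
scene graphite_a 0.59 r 0.061 table deg 61.34322976650384
top large_crucible_mid 0.46 r 0.062 table deg -54.653476344758076
top small_crucible 0.74 r 0.057 table deg -65.5887098231224
top seen_crucible 0.51 r 0.059 table deg -60.49461650778227
top graphite_a 0.64 r 0.065 table deg 67.35176785832607
top graphite_a 0.56 r 0.069 table deg 171.43679743582913
t 10.9667 pos [ 0.4482 -0.2657  0.0746] yaw 116.2 F [-2.8 -0.1  5.6] grip 0.0 q7 -2.01
shift mm (tool): [2.7 8.4 0.4]
```

The plunger followed the finger up with about 5 N at z = 0.0746, so it has snapped into the hole. Lifting off straight up and clearing.

Request:
jog_arm(targets=[0,-1.5,0,0,0,-2,0,0,0,-4,0,0,0,-10,0,0,0,-20,0,0,0,-25,0,0,0,-25,0,0,10,-25,0,0,20,-15,0,0,20,0,0,0])

```text
time: 11.8
position: [0.4224, -0.213, 0.2066]
orientation: [-1.579, 0.073, 2.024]
contact_force: [0.8, -0.2, -0.0]
grip_width: 0.0001
```

```bash
python3 w.py .3 -.45 .2
```

```text
t 11.8 pos [ 0.4224 -0.213   0.2066] yaw 116.0 F [ 0.8 -0.2 -0. ] grip 0.0001 q7 -2.23
shift mm (tool): [-158.6   16.4  214. ]
```

Request:
jog_arm(targets=[-17,0,23,0,-17,0,23,0,-17,0,23,0,-17,0,23,0,-17,0,23,0,-17,0,23,0,-17,0,23,0,-17,0,23,0,-17,0,23,0,-17,0,23,0])

```text
time: 12.63
position: [0.2953, -0.4629, 0.2236]
orientation: [-1.594, 0.073, 2.051]
contact_force: [0.6, 0.3, -0.5]
grip_width: -0.0002
```

```bash
python3 a.py; python3 w.py .3 -.45 .2;  python3 - <<'E'
from h import *
A=np.array([.507,-.350])
a=overlay(camera("top"),"top",360,170,3,A,.0853,-np.pi/3);b=overlay(camera("scene"),"scene",350,190,3,A,.0853,-np.pi/3)
cv2.imwrite("pics/o2.png",np.hstack([a[:400],b[:400]]))
E
```

```text
tip angle deg 208.08145954167824 r 0.23989608881547556
scene plunger_cap 0.7 r 0.103 table deg -78.87048759428362
scene large_crucible_mid 0.53 r 0.052 table deg -61.72227222236461
scene small_crucible 0.57 r 0.055 table deg -58.63515381615544
scene seen_crucible 0.57 r 0.103 table deg 5.608863866786919
scene seen_crucible 0.44 r 0.06 table deg -68.06745386887326
scene graphite_a 0.73 r 0.059 table deg -177.15546987555282
scene graphite_a 0.64 r 0.057 table deg 62.93092861818624
top plunger_cap 0.76 r 0.109 table deg -61.741725702685756
top plunger_cap 0.33 r 0.052 table deg 51.885278616001585
top large_crucible_mid 0.43 r 0.062 table deg -60.53372226787461
top small_crucible 0.51 r 0.06 table deg -62.81412656724527
top seen_crucible 0.43 r 0.064 table deg -62.14429292696667
top graphite_a 0.59 r 0.066 table deg 60.03442157565527
top graphite_a 0.48 r 0.065 table deg 171.96508962296417
t 13.2333 pos [ 0.2964 -0.4615  0.2228] yaw 117.6 F [-0.2 -0.5 -0.4] grip -0.0002 q7 -1.5
shift mm (tool): [10.2 22.3 -8. ]
```

View pics/o2.png

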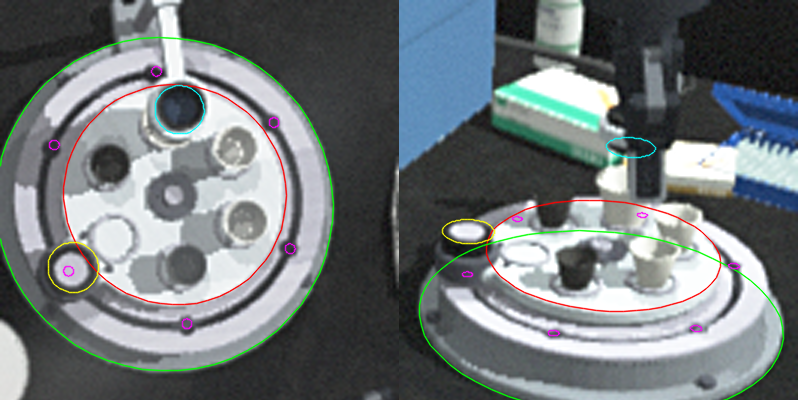

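The cap sits inside the predicted outline for −60° and fully up in both views (top 72,268; scene 467,232). The large crucible is under the loupe, the other crucibles are standing in their nests, and the arm is clear.

```bash
python3 -c "
from h import *
print(finish_job())"
```

```text
the job is handed in; nothing more can be done
None
```

I indexed the table one hole clockwise (−60°) and handed the job in at about 13 s; no verdict was reported. With the fingers shut, I pressed the cap to its stop, carried it round, and eased off until the plunger sprang up. I then lifted clear.

**Plunger locked:** while I let go, the cap still pushed back with about 5 N at a height of 74.6 mm. That matches a plunger rising in a hole; one riding under the ring would have stayed lower.

**Final position:** after moving clear, the cap matched the predicted outline for −60° and fully up in both cameras. The large crucible read −60.5° from the top camera and −61.7° from the scene camera, so it is under the loupe. All the crucibles were standing, and the contact force was about zero.

**What disagreed:**
- **Drift at the start:** when the table unlocked, it crept about 0.13 rad the wrong way before I carried it round. That is close to step 1's 0.15 rad limit, but the plunger should already have been pressed within the limit before that.
- **Scattered network readings:** individual angles ranged from about −58° to −68°, with a few clear mislabels. I relied on the overlay and the force instead.
- **Not measured:** I did not measure the crucible's distance from the loupe's axis directly, because the loupe hides it from above. I also did not measure whether the bystanders moved; the arm passed well above them.

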